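# Crimp a vial and hold the guard open

## Robot

A 6-joint arm with a two-finger parallel gripper is mounted at the origin on a cart in front of the work surface, level with it; the furniture and walls round the work are solid. World frame = base frame: x ahead of the robot, y to its left, z up, the work surface at z = 0. Lengths are in m, angles in rad, forces in N, time in s.
With the tool pointing down it reaches from about 0.325 to 0.775 m from the base axis. Payload 5.5 kg.
Tool frame: the origin (TCP) lies at the very end of the fingers, on their centre line; the grasp point (between the pads) lies arm.grasp_offset behind it (arm.grasp_offset is the distance from the TCP to the grasp point, in m); y points along the fingers, z is the direction in which the jaws open and shut, and the axes are right-handed (so a half turn about y gives the same grasp; the last joint's range is limited). The gripper opens to 85 mm and grips with 20 to 120 N. Pads are 22 mm wide; open, the fingers measure 114 mm over their backs; the gripper's body (76 mm by 85 mm) begins 54 mm behind the grasp point. The pads swing forward as they close: fully open they stand 13 mm farther back than shut.
Start: joints at [1.282, 0.091, 1.231, -0, 1.82, -0.057], TCP at [0.138, 0.584, 0.231] pointing down, gripper open.
Joint ranges: [-2.87, 2.87], [-0.86, 2.18], [0.17, 2.46], [-1.51, 4.65], [0.06, 2.69], [-2.65, 2.65]. Speed limits (rad/s): [2.57, 2.57, 3.01, 3.14, 3.14, 3.14].

## Interface

Orientations are given as a rotation vector (axis times angle).
In Python, from station import arm, fingers, grab_frame, close_job gives the robot as it stands. Calls block until the motion is done:
- arm.reach(position, orientation): joint-space move of the TCP to a pose.
- arm.movel(position, rot=None, feed=0.15, force_limit=None): straight line of the TCP; rot=None keeps the orientation; feed is the mean speed in m/s. With force_limit (N) it stops when the force on the tool has changed by that much, and returns True; else False.
- arm.goto_joints(angles): joint-space move.
- fingers.let_go() and fingers.close(): open the fingers fully, or close them until they stop; the grip force is fixed at half the most.
- arm.dwell(seconds).
- arm.inverse_kinematics(position, orientation): joint angles nearest the present ones, or None.
- grab_frame(name): name is "scene" or "side" or "wrist"; returns a dict with "frame" (384x512x3 uint8, red, green, blue), "K" (3x3 intrinsics, pixels), "k1" (the pictures are not rectified: a ray, as slopes to the right and down, at radius r is drawn at 1 + k1 r^2 times it, then the intrinsics apply), "origin" and "attitude" of the camera in the world. Camera axes: x right, y up, looking along -z (the intrinsics and any distortion apply to the point x, -y, -z); pixel columns grow to the right and rows downward; lengths in m; the calibration is good to about 2 mm. A picture is of the moment at which its call begins. There is no depth.
A pose or a line that the arm cannot do raises arm.MotionError and nothing moves.
- close_job(): hands the job in, once; it reports no verdict.
Readings, each from a call of its own:
- arm.current_t(): time.
- arm.current_joints(): joint angles.
- arm.current_dq(): joint speeds.
- arm.current_joint_efforts(): joint torques, N m.
- arm.current_tool_pos(): TCP position.
- arm.current_tcp_rot(): TCP orientation.
- arm.current_force(): force on the tool from outside, world axes, zero at the start.
- arm.current_moment(): the same for the moment, N m.
- arm.current_finger_gap(): finger opening in m.
Only numpy, scipy, OpenCV 4.12 (cv2) and the standard library are available. Lean on these libraries where they do the work, as an engineer would, in place of code of your own. Each camera call takes 0.05 s, during which the arm holds its last target.

## Task

Crimp the capped vial that stands in the bench crimper: with the clear guard left shut, pull the side lever all the way down to its stop, then ease it slowly back up to its rest without letting it fly. Then lift the guard by its bar handle to 60 degrees open (give or take 5) and finish while still holding it there, because it falls shut when let go and I need to reach in with the forceps for the vial. Leave the vial standing in its nest and do not disturb the other things.

Things in the scene. Friction and masses are not known exactly. Their poses are not given: they have to be found in the camera images.
- crimper: grey bench vial crimper fixed to the table: foot plate 180 x 120 mm, steel column at the back, head 68 mm wide, 100 to 168 mm above the table, ram top at 200 mm. Origin: on the table top, on the vertical axis of the vial nest. Its -x is the front (guard handle side), z up; the lever is on its -y side. Place and yaw vary
- lever (a joint): crimping lever on the -y side: 110 mm steel rod, turning about a level axis along the crimper's y. 0 = rest (rod leaning 22 degrees back from upright); grows as the handle is pulled forward (-x) and down; 1.15 rad = bottom stop (rod pointing forward, 46 degrees above level). A spring returns it: 3 N at the handle at rest, 14 N at the stop; let go, it flies back
- lever_grip (a point): middle of the lever's black handle, a revolving sleeve 18 mm thick, 60 mm long, parallel to the crimper's y, at the rod's end; the rod is 38 mm nearer the crimper. Crimper frame: x +63, y -104, z 242 mm at rest; x -54, z 219 mm at the stop. Moves with the lever on a 110 mm radius
- lever_axis (a point): fixed point on the lever's axis of rotation, in the plane in which lever_grip circles (crimper frame x +22, y -104, z 140 mm)
- guard (a joint): opening angle of the clear guard (front pane and two cheeks, 98 mm wide, aluminium edges), hinged on the lever's axis. 0 = shut, hanging in front of the vial; grows as its front swings forward and up; 1.047 rad = 60 degrees; 1.5 = end stop. Its weight and a light spring close it (about 3 N at the handle)
- guard_handle (a point): middle of the guard's handle, a steel bar 10 mm thick, 80 mm long, parallel to the crimper's y. Shut it is 30 mm in front of and 40 mm above the pane's top edge (crimper frame x -95, y 0, z 150 mm), that is 117 mm in front of and 10 mm above the hinge axis; at 60 degrees 50 mm in front of and 106 mm above the axis. Moves with the guard
- guard_hinge (a point): fixed point on the guard's hinge axis, in the crimper's middle plane (crimper frame x +22, y 0, z 140 mm)
- ram: steel ram in the head with a hollow crimping collar (33 mm outside) and a small sprung plunger inside; the lever drives it down 16 mm over the vial's cap. Origin: centre of the collar's lower rim, 78 mm above the table at rest
- vial: glass vial with an aluminium crimp cap, 22 mm in diameter, 46 mm tall, standing loose in the crimper's nest behind the guard. Origin: centre of its underside, z up its axis
- vial_nest (a point): centre of the floor of the nest's round hole (7 mm deep), 23 mm above the table, on the crimper's origin axis
- vial_rack: white plastic rack block 64 x 126 x 26 mm with eight holes, three holding vials like the one in the crimper; left of the crimper, not to be disturbed. Origin: centre of its underside
- rack_vial_0: vial in the rack, 22 x 46 mm, to be left alone. Origin: centre of its underside
- rack_vial_1: vial in the rack, to be left alone
- rack_vial_2: vial in the rack, to be left alone
- white_jar: white jar 68 mm wide, 66 mm tall, behind the crimper, to be left alone. Origin: centre of its underside
- pin_tin: round flat tin 67 x 25 mm, left of the rack, to be left alone. Origin: centre of its underside
- forceps: steel forceps 125 mm long, 6 mm thick, lying at the table's front edge, to be left alone. Origin: centre of its underside

How it is judged:
On the way, in this order (a step that is already met when the one before it is completed fails the run):
1. the lever is at the bottom of its stroke (within 0.07 rad of the stop), the ram pressing on the vial's cap, the guard shut (value of joint lever above 1.08 rad and contact force between ram and vial above 1 N and value of joint guard below 0.12 rad), for 0.2 s.
2. the lever is back at its rest, the guard still shut (value of joint lever below 0.06 rad and value of joint guard below 0.2 rad), for 0.1 s.
3. the guard is held open at 60 degrees by the fingers (value of joint guard between 0.942 and 1.152 rad and contact force between the fingers and guard above 0.5 N), for 0.3 s.
At the end, for the whole second after the job is handed in: Guard held still by the fingers (contact over 0.5 N, under 0.15 rad/s) at 60 degrees, within 6, through the last second; lever back at rest within 0.06 rad; vial upright (tilt under 0.1 rad), not touching the guard, its foot within 4 mm of the nest floor's centre (all of step 3 and velocity of joint guard between -0.15 and 0.15 rad/s and contact force between guard and vial below 0.1 N and value of joint lever below 0.06 rad and angle between vial's own z axis and vertical below 0.1 rad and distance between vial and vial_nest below 0.004 m); the arm keeps its last pose, push and grip.
It fails at once if the lever flies back: returning faster than 1.5 rad/s while still more than 0.15 rad from its rest (value of joint lever above 0.15 rad and velocity of joint lever below -1.5 rad/s).
It fails at once if the lever is worked (past 0.3 rad) with the guard open by more than 0.2 rad (value of joint lever above 0.3 rad and value of joint guard above 0.2 rad).
It fails at once if the vial in the crimper is tipped (angle between vial's own z axis and vertical above 0.3 rad).
It fails at once if a bystander is disturbed (moved by more than 15 mm) (distance of any of vial_rack, rack_vial_0, rack_vial_1, rack_vial_2, white_jar, pin_tin, forceps from where it was at the start of the episode above 0.015 m).
It also fails if it takes over 51 s, if anything falls off the work surface, if the arm or the gripper's body presses on something with over 40 N, if the wrist force passes 120 N, or if a joint passes its speed limit or range.

## Working session

There is one attempt and no reset: what is moved stays moved. The work goes in short steps, each a Python script; the robot and the scene stay as the last script left them, time stands still between calls to the robot, and variables do not carry over. Pictures are saved under pics/ and viewed, and the job is handed in when it is done.

```bash
ls; mkdir -p pics; python3 - <<'E'
from station import arm, fingers, grab_frame
import cv2
for n in ("scene","side","wrist"):
    f=grab_frame(n); cv2.imwrite(f"pics/{n}0.png",f["frame"][:,:,::-1]); print(n,f["K"],f["k1"],f["origin"],f["attitude"])
print(arm.current_t(),arm.grasp_offset,arm.current_tcp_rot(),arm.current_finger_gap())
E
```

```text
pics
scene [[409.83302748   0.         250.7883692 ]
 [  0.         409.83302748 187.78558477]
 [  0.           0.           1.        ]] -0.017545635237416778 [-0.31668751 -0.53012489  0.65677639] [ 0.98689259 -0.59745683 -0.92746094]
side [[347.09185831   0.         251.57942956]
 [  0.         347.09185831 191.75434929]
 [  0.           0.           1.        ]] -0.10366285214858563 [ 0.25580129 -0.78217782  0.64046791] [ 1.03616862 -0.19605982 -0.36838448]
wrist [[325.1876711    0.         250.88433471]
 [  0.         325.1876711  188.72523107]
 [  0.           0.           1.        ]] -0.09567114795722656 [0.0638393  0.60153032 0.37272375] [-0.25826746 -0.20141303  1.32675101]
0.15 0.0187 [-1.56469566  0.18223897 -0.18179453] 0.0851123440894882
```

View pics/scene0.png

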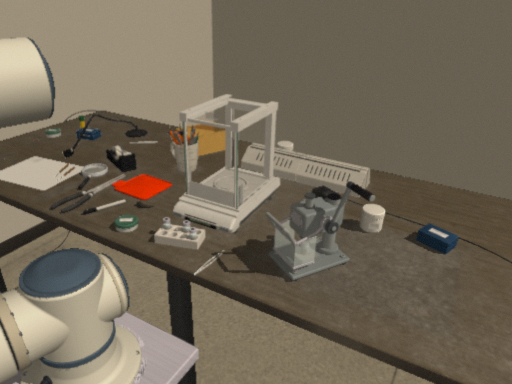

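View pics/side0.png

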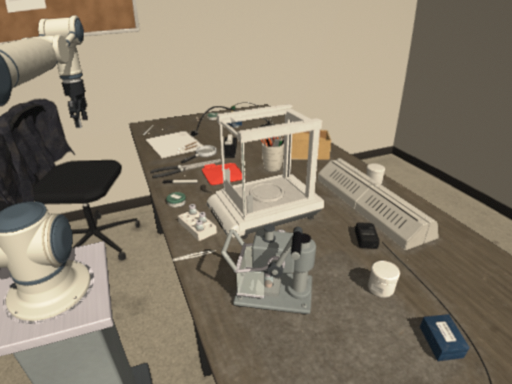

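View pics/wrist0.png

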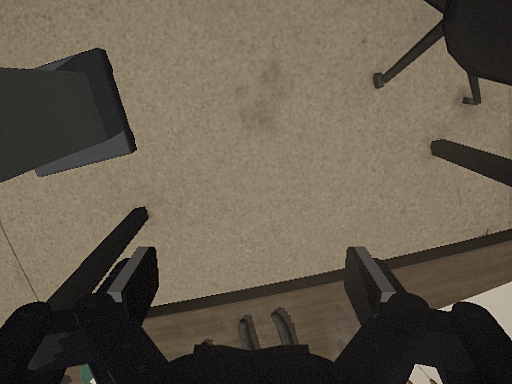

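The scene view shows the crimper near (310,240), with its lever handle at (360,190). The side view shows it near (275,270), with the handle near (303,240). I'll enlarge both.

```bash
python3 - <<'E'
import cv2
a=cv2.imread("pics/scene0.png")[165:285,250:400]; cv2.imwrite("pics/sc1.png",cv2.resize(a,None,fx=5,fy=5,interpolation=cv2.INTER_CUBIC))
a=cv2.imread("pics/side0.png")[215:325,220:330]; cv2.imwrite("pics/si1.png",cv2.resize(a,None,fx=5,fy=5,interpolation=cv2.INTER_CUBIC))
E
```

```text
(no output)
```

View pics/sc1.png

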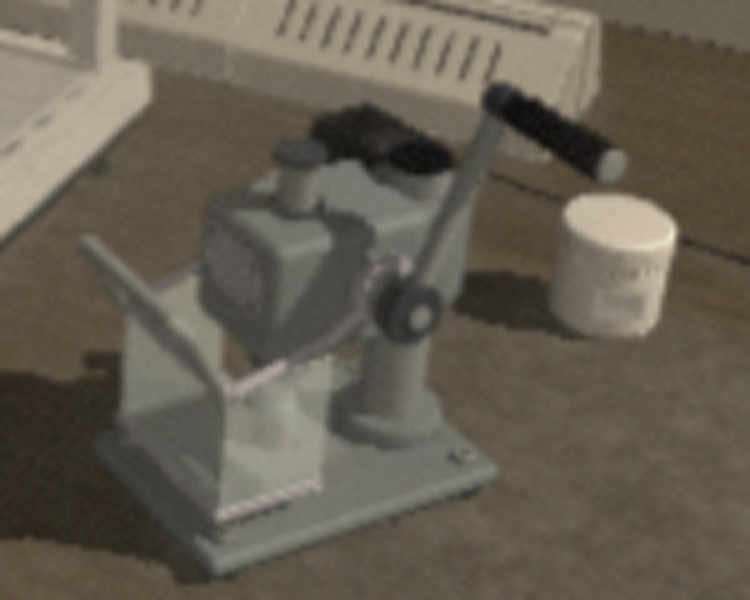

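View pics/si1.png

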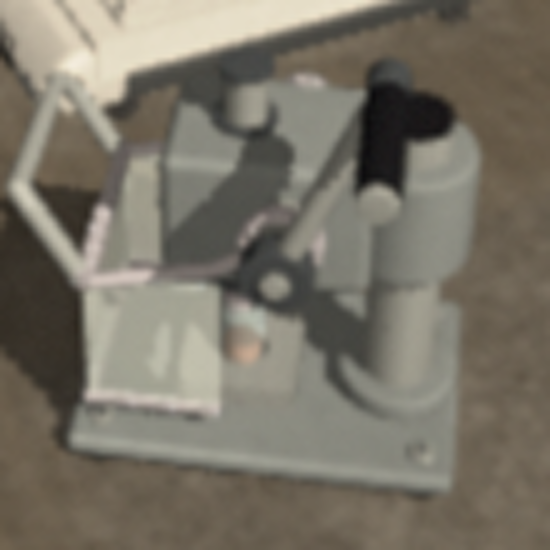

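```bash
cat > cam.py <<'E'
import numpy as np
from scipy.spatial.transform import Rotation as R
from scipy.optimize import least_squares
def cal(f): return {k:f[k] for k in("K","k1","origin","attitude")}
def proj(c,P):
    p=(np.asarray(P)-c["origin"])@R.from_rotvec(c["attitude"]).as_matrix()
    s=np.stack([p[...,0]/-p[...,2],-p[...,1]/-p[...,2]],-1)
    s=s*(1+c["k1"]*(s**2).sum(-1,keepdims=True))
    return s@c["K"][:2,:2].T+c["K"][:2,2]
def tri(cs,uvs,x0=(0.5,0,.1)):
    r=least_squares(lambda x:np.concatenate([proj(c,x)-u for c,u in zip(cs,uvs)]),x0); return r.x,np.abs(r.fun).max()
E
python3 - <<'E'
from cam import *; import pickle
from station import arm,grab_frame
c={n:cal(grab_frame(n)) for n in("scene","side")}; pickle.dump(c,open("cal.pkl","wb"))
S=lambda u,v:np.array([250+u/5,165+v/5]); D=lambda u,v:np.array([220+u/5,215+v/5])
T=lambda a,b:tri([c["scene"],c["side"]],[S(*a),D(*b)])
print("outer",T((612,163),(378,205))); print("inner",T((500,97),(388,75)))
print("hub",T((422,318),(275,287))); print("barL",T((88,243),(68,85)))
obs=[("scene",S(612,163),(63,-134,242)),("scene",S(500,97),(63,-74,242)),("side",D(378,205),(63,-134,242)),("side",D(388,75),(63,-74,242)),
("scene",S(88,243),(-95,40,150)),("side",D(20,185),(-95,-40,150)),("side",D(68,85),(-95,40,150)),
("scene",S(422,318),"hub"),("side",D(275,287),"hub"),
("scene",S(215,572),"fr"),("scene",S(497,472),"br"),("scene",S(100,445),"fl"),("side",D(70,447),"fr"),("side",D(450,490),"br"),("side",D(460,308),"bl")]
def model(p):
    x,y,yaw,z,ox,hy=p; out=[]
    C={"hub":(22,hy*1e3,140),"fr":(ox*1e3-90,-60,3),"br":(ox*1e3+90,-60,3),"fl":(ox*1e3-90,60,3),"bl":(ox*1e3+90,60,3)}
    for n,uv,q in obs:
        q=np.array(C.get(q,q) if isinstance(q,str) else q)/1e3
        w=R.from_euler("z",yaw).apply(q)+[x,y,z]; out.append(proj(c[n],w)-uv)
    return np.array(out).ravel()
best=min((least_squares(model,[.5,-.1,a,0,0,-.07],loss="soft_l1") for a in(-1.5,-.5,0,.5,1.5)),key=lambda r:r.cost)
print(best.x.round(4),best.cost); print(model(best.x).reshape(-1,2).round(1).tolist())
E
```

```text
outer (array([ 0.50235565, -0.37988755,  0.24291293]), np.float64(0.9982171191466875))
inner (array([ 0.5416885 , -0.31666204,  0.24365981]), np.float64(0.30840256817742784))
hub (array([ 0.50128064, -0.30551102,  0.14054343]), np.float64(0.516520335632805))
barL (array([ 0.47032747, -0.14367085,  0.14560004]), np.float64(1.0672601007158846))
[ 0.5247 -0.2275 -0.5639  0.0026  0.0163 -0.0801] 19.35683346429267
[[-1.5, -1.1], [2.7, 1.2], [0.6, -4.1], [0.4, 1.7], [-0.6, -0.7], [-0.2, -1.8], [-2.0, -3.2], [0.8, 0.1], [0.0, -0.7], [-0.4, 2.1], [0.4, 2.2], [-2.1, 1.3], [0.3, 0.3], [1.2, 0.5], [0.3, 0.5]]
```

```bash
python3 - <<'E'
from cam import *; import pickle
from station import arm
c=pickle.load(open("cal.pkl","rb"))
sc=[(183,110),(233,125),(277,104),(228,96)]; sd=[(222,113),(240,135),(320,122),(290,108)]
for a in sc:
  for b in sd:
    x,r=tri([c["scene"],c["side"]],[np.array(a),np.array(b)])
    if r<3: print(a,b,x.round(3),round(r,2))
# camera in tool
from station import grab_frame
f=grab_frame("wrist"); Rt=R.from_rotvec(arm.current_tcp_rot()); 
print("cam off",Rt.inv().apply(f["origin"]-arm.current_tool_pos()).round(4),(Rt.inv()*R.from_rotvec(f["attitude"])).as_matrix().round(3))
yaw=-.56; o=np.array([.5247,-.2275,0]); Rc=R.from_euler("z",yaw)
def tool(el,s):  # tool axis pointing angle el below +x of crimper
    y=np.array([np.cos(el),0,-np.sin(el)]); z=s*np.array([np.sin(el),0,np.cos(el)]); x=np.cross(y,z)
    return (Rc*R.from_matrix(np.stack([x,y,z],1)))
def ik(p,el,s):
    Rr=tool(el,s); P=o+Rc.apply(p)+Rr.apply([0,arm.grasp_offset,0]); return arm.inverse_kinematics(P,Rr.as_rotvec())
for s in(1,-1):
  for n,p in(("rest",(.063,-.104,.242)),("up",(.063,-.104,.33)),("stop",(-.054,-.104,.219))):
    for d in(60,75,90):
      q=ik(p,np.radians(d),s); print(s,n,d,None if q is None else np.round(q,2))
  for g in(0,20,40,60):
    a=np.radians(g); v=np.array([-.117,0,.01]); p=np.array([.022,0,.14])+R.from_euler("y",a).apply(v)
    for d in(15,30,40,50,60,75,90,100): 
      q=ik(p,np.radians(d),s); print(s,g,p.round(3),d,None if q is None else np.round(q,2))
E
```

```text
(183, 110) (222, 113) [0.56  0.177 0.336] 0.73
(183, 110) (290, 108) [0.975 0.514 0.196] 2.57
(233, 125) (240, 135) [0.552 0.009 0.325] 0.66
(277, 104) (222, 113) [ 0.453 -0.16   0.436] 3.0
(277, 104) (320, 122) [ 0.785 -0.002  0.33 ] 0.51
(228, 96) (290, 108) [0.786 0.173 0.326] 1.46
cam off [-7.610e-02 -1.423e-01  1.000e-04] [[ 0.002 -0.954 -0.299]
 [ 0.     0.299 -0.954]
 [ 1.     0.001  0.001]]
1 rest 60 [-0.67 -0.27  1.66  0.06  1.23 -0.12]
1 rest 75 [-0.66 -0.06  1.42  0.02  1.52 -0.09]
1 rest 90 [-0.64  0.17  1.16 -0.    1.81 -0.08]
1 up 60 [-0.67 -0.25  1.49  0.06  1.38 -0.11]
1 up 75 [-0.66 -0.03  1.23  0.02  1.68 -0.09]
1 up 90 [-0.64  0.21  0.96 -0.    1.97 -0.08]
1 stop 60 [-0.71 -0.62  1.95  0.08  1.29 -0.15]
1 stop 75 [-0.68 -0.38  1.73  0.03  1.53 -0.12]
1 stop 90 [-0.66 -0.15  1.52 -0.    1.77 -0.1 ]
1 0 [-0.095  0.     0.15 ] 15 None
1 0 [-0.095  0.     0.15 ] 30 None
1 0 [-0.095  0.     0.15 ] 40 None
1 0 [-0.095  0.     0.15 ] 50 None
1 0 [-0.095  0.     0.15 ] 60 [-0.4  -0.73  2.14 -0.09  1.21  0.17]
1 0 [-0.095  0.     0.15 ] 75 [-0.43 -0.48  1.92 -0.03  1.44  0.
[... 2153 characters left out ...]
 [-0.085  0.     0.189] 75 None
-1 20 [-0.085  0.     0.189] 90 None
-1 20 [-0.085  0.     0.189] 100 None
-1 40 [-0.061  0.     0.223] 15 None
-1 40 [-0.061  0.     0.223] 30 None
-1 40 [-0.061  0.     0.223] 40 None
-1 40 [-0.061  0.     0.223] 50 None
-1 40 [-0.061  0.     0.223] 60 None
-1 40 [-0.061  0.     0.223] 75 None
-1 40 [-0.061  0.     0.223] 90 None
-1 40 [-0.061  0.     0.223] 100 None
-1 60 [-0.028  0.     0.246] 15 None
-1 60 [-0.028  0.     0.246] 30 None
-1 60 [-0.028  0.     0.246] 40 None
-1 60 [-0.028  0.     0.246] 50 None
-1 60 [-0.028  0.     0.246] 60 None
-1 60 [-0.028  0.     0.246] 75 None
-1 60 [-0.028  0.     0.246] 90 None
-1 60 [-0.028  0.     0.246] 100 None
```

```bash
cat > geo.py <<'E'
from cam import *
from station import arm,fingers,grab_frame
import cv2,json
try: o0,yaw=json.load(open("pose.json"))
except Exception: o0,yaw=[.5247,-.2275,0],-.56
o=np.array(o0); Rc=R.from_euler("z",yaw)
def tool(el):
    y=np.array([np.cos(el),0,-np.sin(el)]); z=np.array([np.sin(el),0,np.cos(el)])
    return Rc*R.from_matrix(np.stack([np.cross(y,z),y,z],1))
def pose(p,eldeg=90):
    Rr=tool(np.radians(eldeg)); return o+Rc.apply(p)+Rr.apply([0,arm.grasp_offset,0]),Rr.as_rotvec()
def snap(n,out):
    f=grab_frame(n); cv2.imwrite(f"pics/{out}.png",f["frame"][:,:,::-1]); import pickle; pickle.dump(cal(f),open(f"{out}.pkl","wb"))
E
python3 - <<'E'
from geo import *
a=1.282
arm.reach([.42*np.cos(a),.42*np.sin(a),.45],arm.current_tcp_rot())
print(arm.current_t())
arm.reach(*pose((-.06,-.10,.44))); snap("wrist","w1"); print(arm.current_t())
arm.reach(*pose((-.0,-.06,.42))); snap("wrist","w2"); snap("side","s2"); print(arm.current_t())
print(arm.current_force())
E
```

```text
1.4
4.0917
4.5917
[-0.12252361  0.26798382 -0.21347242]
```

View pics/w1.png

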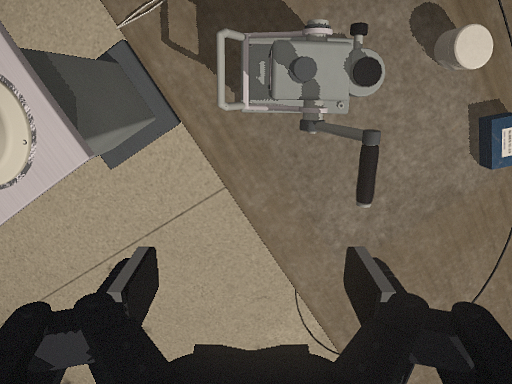

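View pics/w2.png

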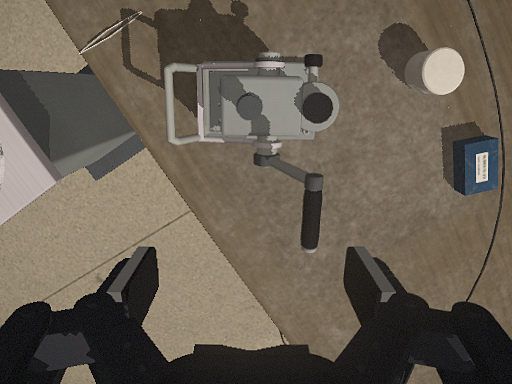

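The wrist views show the guard bar at x≈223 (w1) and x≈168 (w2). The lever sleeve runs from (370,140) to (364,204) in w1 and from (314,185) to (309,248) in w2. I'll enlarge these.

```bash
python3 - <<'E'
import cv2
a=cv2.imread("pics/w1.png")[10:220,205:395]; b=cv2.imread("pics/w2.png")[45:255,150:345]
for n,i in(("w1z",a),("w2z",b)): cv2.imwrite(f"pics/{n}.png",cv2.resize(i,None,fx=2.8,fy=2.8,interpolation=cv2.INTER_CUBIC)) 
a=cv2.imread("pics/w1.png"); b=cv2.imread("pics/w2.png")
E
```

```text
(no output)
```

View pics/w1z.png

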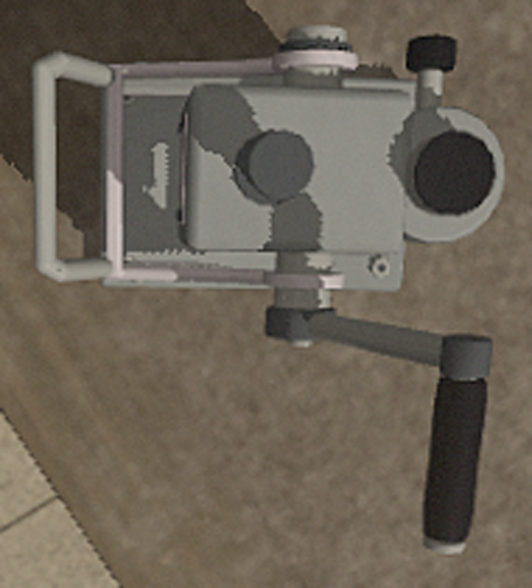

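View pics/w2z.png

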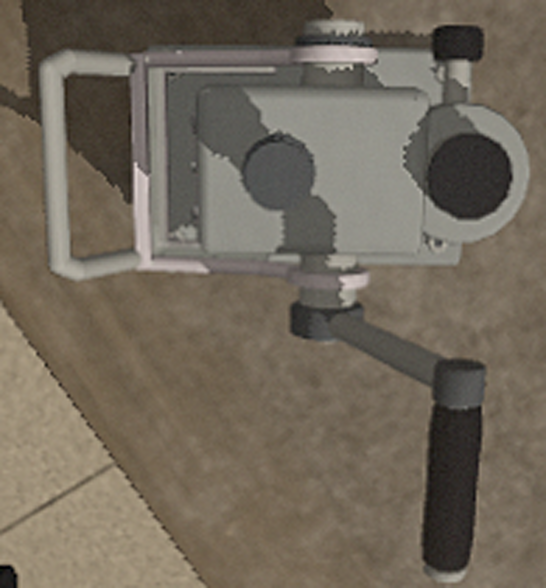

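```bash
python3 - <<'E'
from geo import *; import pickle
c=pickle.load(open("cal.pkl","rb")); c["w1"]=pickle.load(open("w1.pkl","rb")); c["w2"]=pickle.load(open("w2.pkl","rb"))
A=lambda u,v:np.array([205+u/2.8,10+v/2.8]); B=lambda u,v:np.array([150+u/2.8,45+v/2.8])
S=lambda u,v:np.array([250+u/5,165+v/5]); D=lambda u,v:np.array([220+u/5,215+v/5])
pts={"in":((463,378),(457,403)),"out":((443,540),(445,570)),"bL":((46,62),(53,62)),"bR":((48,268),(64,268)),"ram":((279,165),(279,173))}
nom={"in":(63,-74,242),"out":(63,-134,242),"bL":(-95,40,150),"bR":(-95,-40,150),"ram":(0,0,200)}
for k,(a,b) in pts.items(): print(k,*tri([c["w1"],c["w2"]],[A(*a),B(*b)]))
obs=[]
for k,(a,b) in pts.items(): obs+=[("w1",A(*a),nom[k],k),("w2",B(*b),nom[k],k)]
obs+=[("scene",S(612,163),(63,-136,242),"outS"),("side",D(378,205),(63,-136,242),"outD"),("side",D(20,185),nom["bR"],"bRD"),("side",D(68,85),nom["bL"],"bLD"),("scene",S(88,243),nom["bL"],"bLS"),("scene",S(300,150),nom["ram"],"ramS")]
def model(p):
    x,y,yw,z=p
    return np.array([proj(c[n],R.from_euler("z",yw).apply(np.array(q)/1e3)+[x,y,z])-uv for n,uv,q,_ in obs]).ravel()
for sel in("all","wrist"):
    if sel=="wrist": obs=[q for q in obs if q[0][0]=="w"]
    r=least_squares(model,[.52,-.23,-.56,0],loss="soft_l1"); print(r.x.round(4)); print([(q[3],*e) for q,e in zip(obs,model(r.x).reshape(-1,2).round(1).tolist())])
    if sel=="all": keep=r.x
json.dump([[keep[0],keep[1],0],keep[2]],open("pose.json","w"))
E
```

```text
in [ 0.53562358 -0.32539712  0.24053302] 0.3084193657028038
out [ 0.50117904 -0.37640811  0.24527387] 0.4988889417129201
bL [ 0.46683934 -0.14207082  0.15108044] 0.10857521796685177
bR [ 0.42017376 -0.21426798  0.14800017] 0.02895452917834973
ram [ 0.52272954 -0.22857697  0.19081907] 0.2420397702515089
[ 5.230e-01 -2.295e-01 -5.779e-01 -2.000e-04]
[('in', 0.1, 0.5), ('in', 0.4, 1.3), ('out', 0.4, -1.5), ('out', 0.1, -2.9), ('bL', -0.0, 2.5), ('bL', 0.1, 2.3), ('bR', -0.6, -2.7), ('bR', -1.0, -2.6), ('ram', 1.8, -0.1), ('ram', 0.8, 1.4), ('outS', -0.8, 1.4), ('outD', -1.0, -0.9), ('bRD', -0.7, -0.5), ('bLD', -2.0, -1.9), ('bLS', -0.4, 0.5), ('ramS', 0.4, 0.4)]
[ 0.523  -0.2291 -0.5808  0.0011]
[('in', 0.2, 0.6), ('in', 0.2, 1.5), ('out', 0.2, -1.2), ('out', -0.3, -2.4), ('bL', -0.2, 1.9), ('bL', -0.3, 1.7), ('bR', -0.9, -3.1), ('bR', -1.5, -2.9), ('ram', 1.8, -0.5), ('ram', 0.6, 1.1)]
```

The fitted pose has origin (0.523, -0.2295), yaw -0.578 and z≈0, with the bar and handle points agreeing to about 1–2 px. Next I'll grasp the lever.

```bash
python3 - <<'E'
from geo import *
arm.reach(*pose((.063,-.106,.33)))
print(arm.movel(*pose((.063,-.106,.242)),feed=.12,force_limit=15))
fingers.close(); print(arm.current_finger_gap(),arm.current_force(),arm.current_t())
snap("side","s3"); snap("scene","c3"); snap("wrist","w3")
import cv2
a=cv2.imread("pics/s3.png")[150:330,200:380]; b=cv2.imread("pics/c3.png")[120:300,240:420]
cv2.imwrite("pics/g3.png",cv2.resize(np.hstack([a,b]),None,fx=2.2,fy=2.2,interpolation=cv2.INTER_CUBIC))
E
```

```text
False
0.016210308199191493 [-3.55689487  2.76161527  1.94009899] 6.6667
```

View pics/g3.png

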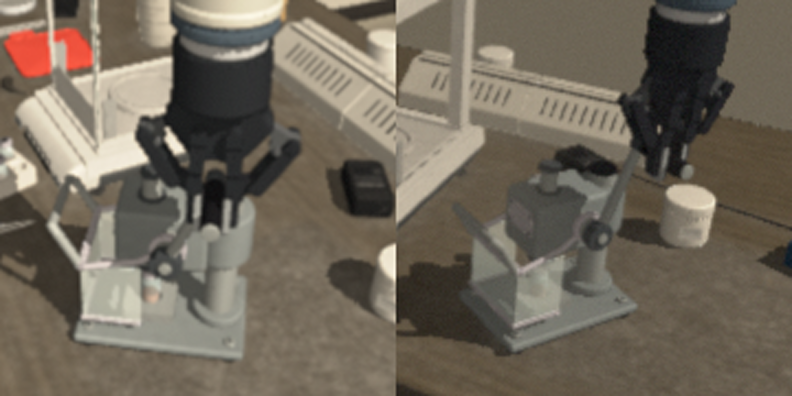

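View pics/w3.png

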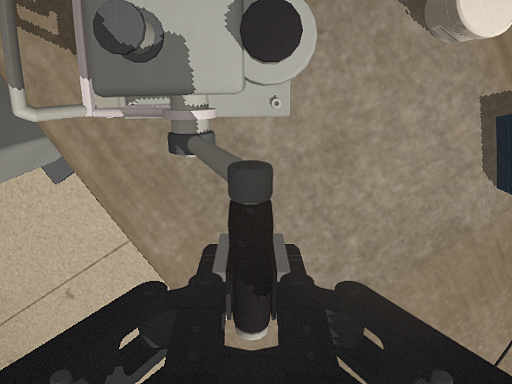

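The fingers hold the sleeve in its middle (w3, around (250,270)). Next I'll pull the lever round its arc.

```bash
cat >> geo.py <<'E'
def lev(th):
    r=np.hypot(.041,.102); a0=np.arctan2(.041,.102)-th
    return np.array([.022+r*np.sin(a0),-.106,.14+r*np.cos(a0)])
E
python3 - <<'E'
from geo import *
for i,th in enumerate(np.linspace(0,1.13,13)[1:]):
    arm.movel(*pose(lev(th)),feed=.06)
    print(round(th,3),Rc.inv().apply(arm.current_force()).round(1),round(arm.current_t(),2))
snap("side","s4"); snap("scene","c4")
import cv2
a=cv2.imread("pics/s4.png")[150:330,200:380]; b=cv2.imread("pics/c4.png")[120:300,240:420]
cv2.imwrite("pics/g4.png",cv2.resize(np.hstack([a,b]),None,fx=2.2,fy=2.2,interpolation=cv2.INTER_CUBIC))
E
```

```text
0.094 [ 3.6 -1.3 -0.4] 7.14
0.188 [ 3.9 -1.3  0.5] 7.47
0.282 [ 4.4 -2.5  1.5] 7.79
0.377 [ 5.1 -3.1  1.6] 8.12
0.471 [ 6.6 -2.2  0.8] 8.44
0.565 [ 7.1 -2.2  2.1] 8.77
0.659 [ 7.7 -2.5  2. ] 9.09
0.753 [ 7.9 -3.   3.9] 9.42
0.847 [ 8.6 -3.   4.3] 9.74
0.942 [ 9.2 -3.   4.7] 10.07
1.036 [ 9.9 -3.6  7.2] 10.39
1.13 [ 8.4 -3.8 10.1] 10.72
```

View pics/g4.png

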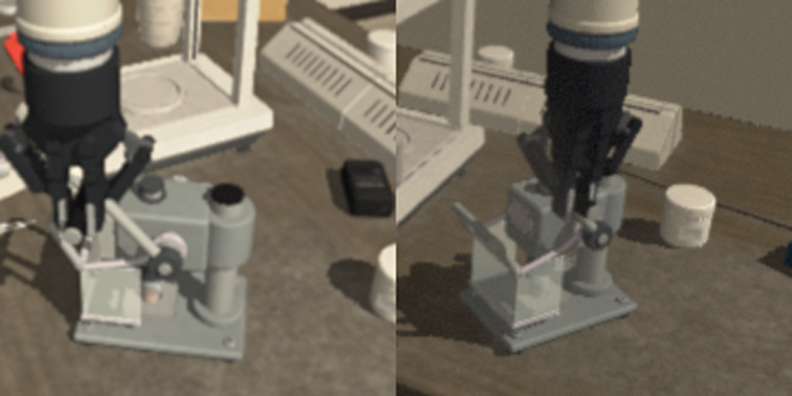

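The lever is near its stop and the guard is still shut. I'll feel for the stop, then ease the lever back.

```bash
python3 - <<'E'
from geo import *
for th in np.arange(1.145,1.24,.015):
    arm.movel(*pose(lev(th)),feed=.03)
    f=Rc.inv().apply(arm.current_force()); a=np.arctan2(.041,.102)-th; t=f@[np.cos(a),0,-np.sin(a)]
    print(round(th,3),f.round(1),round(t,1),round(arm.current_t(),2))
    if t>28: break
arm.dwell(.4)
snap("side","s5")
b=np.arange(th,-.001,-.095)
for x in np.append(b,[0]):
    arm.movel(*pose(lev(x)),feed=.06)
    f=Rc.inv().apply(arm.current_force()); a=np.arctan2(.041,.102)-x; t=f@[np.cos(a),0,-np.sin(a)]
    print(round(x,3),f.round(1),round(t,1),round(arm.current_t(),2))
E
```

```text
1.145 [ 9.2 -4.2  9.5] 13.2 11.07
1.16 [ 8.1 -4.2 10.6] 13.2 11.32
1.175 [ 7.6 -4.3 11.5] 13.5 11.57
1.19 [ 7.5 -3.8 11.7] 13.6 11.82
1.205 [ 9.3 -5.  13.1] 16.0 12.07
1.22 [12.5 -4.5 14.8] 19.3 12.32
1.235 [15.6 -4.1 17.5] 23.5 12.57
1.235 [14.3 -3.8 17.1] 22.3 13.27
1.14 [ 7.1 -3.8 10.4] 12.3 13.59
1.045 [ 8.5 -4.7  7.8] 11.5 13.92
0.95 [ 9.8 -3.7  7.1] 12.1 14.24
0.855 [ 8.  -3.2  5.3] 9.5 14.57
0.76 [ 7.6 -3.4  4.3] 8.7 14.89
0.665 [ 8.  -2.9  3.2] 8.6 15.22
0.57 [ 7.8 -2.8  2.6] 8.2 15.54
0.475 [ 6.3 -2.2  1.5] 6.4 15.87
0.38 [ 5.1 -2.4  2.8] 5.1 16.19
0.285 [ 5.8 -1.2  1.2] 5.6 16.52
0.19 [ 4.9 -2.2  1.6] 4.5 16.84
0.095 [ 4.1 -1.2  1.2] 3.6 17.17
-0.0 [-5.2 -2.3  5.9] -7.0 17.49
0.0 [-4.6 -2.2  5.2] -6.2 17.74
```

The stop was felt at about 1.19 commanded, and the force reversed at rest. I'll release the lever, check it, and move to the guard bar.

```bash
python3 - <<'E'
from geo import *
fingers.let_go(); arm.movel(*pose((.063,-.106,.34)),feed=.15)
arm.reach(*pose((-.11,0,.32),75)); snap("wrist","w6"); snap("side","s6");snap("scene","c6"); print(arm.current_t())
for p,e in(((-.14,0,.228),60),((-.115,0,.24),60),((-.095,0,.15),60),((-.1,0,.20),60)):
    q=arm.inverse_kinematics(*pose(p,e)); print(p,None if q is None else np.round(q,2))
import cv2
a=cv2.imread("pics/s6.png")[150:330,200:380]; b=cv2.imread("pics/c6.png")[120:300,240:420]
cv2.imwrite("pics/g6.png",cv2.resize(np.hstack([a,b]),None,fx=2.2,fy=2.2,interpolation=cv2.INTER_CUBIC))
E
```

```text
20.2
(-0.14, 0, 0.228) [-0.36 -0.85  2.07 -0.11  1.42  0.21]
(-0.115, 0, 0.24) [-0.38 -0.77  2.   -0.1   1.39  0.19]
(-0.095, 0, 0.15) [-0.39 -0.73  2.14 -0.1   1.22  0.2 ]
(-0.1, 0, 0.2) [-0.39 -0.74  2.05 -0.1   1.31  0.19]
```

View pics/g6.png

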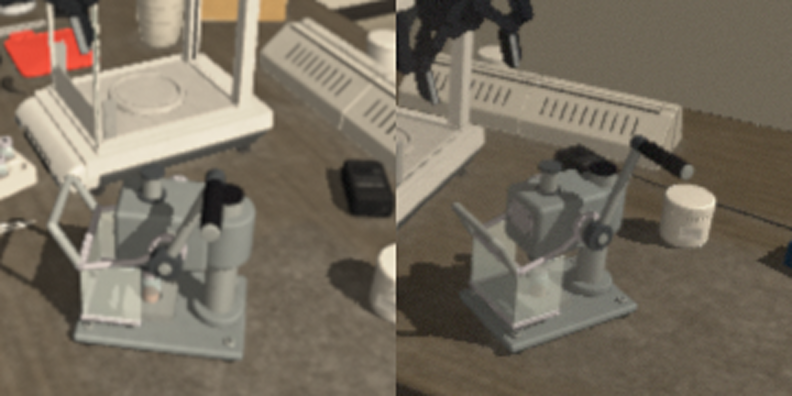

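View pics/w6.png

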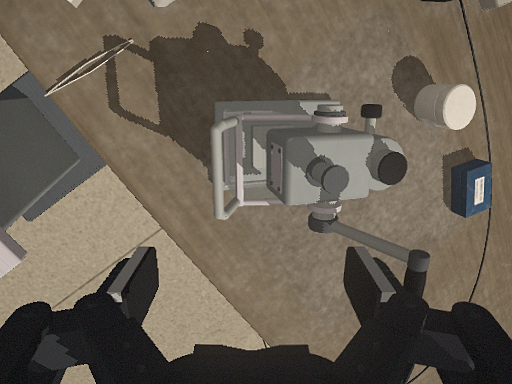

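The lever is back at rest, the guard is shut and the vial is standing. The bar runs from about (218,125) to (222,213) in w6. I'll check my prediction against that and grasp it.

```bash
python3 - <<'E'
from geo import *; import pickle
c=pickle.load(open("w6.pkl","rb")); print([proj(c,o+Rc.apply(q)).round(1) for q in((-.095,.043,.15),(-.095,0,.15),(-.095,-.043,.15))])
arm.reach(*pose((-.112,0,.235),60))
print(arm.movel(*pose((-.095,0,.15),60),feed=.1,force_limit=12), Rc.inv().apply(arm.current_force()).round(1))
snap("wrist","w7"); snap("side","s7"); snap("scene","c7"); print(arm.current_t())
a=cv2.imread("pics/s7.png")[150:330,200:380]; b=cv2.imread("pics/c7.png")[120:300,240:420]
cv2.imwrite("pics/g7.png",cv2.resize(np.hstack([a,b]),None,fx=2.2,fy=2.2,interpolation=cv2.INTER_CUBIC))
E
```

```text
[array([217.4, 126.5]), array([218.7, 173.2]), array([220.1, 216.3])]
False [0.  0.2 0. ]
21.8417
```

View pics/g7.png

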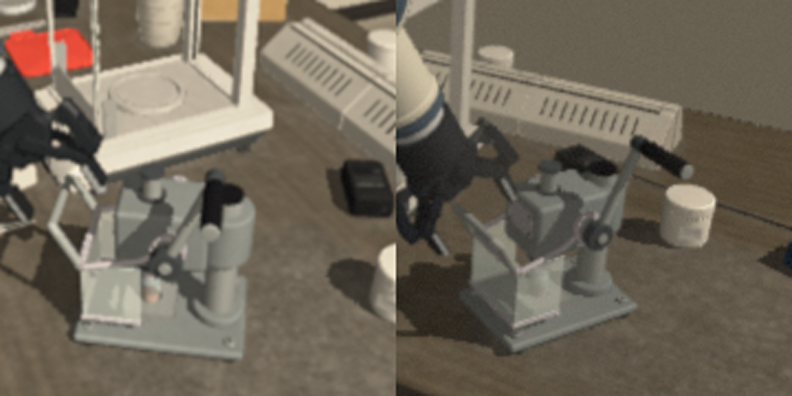

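View pics/w7.png

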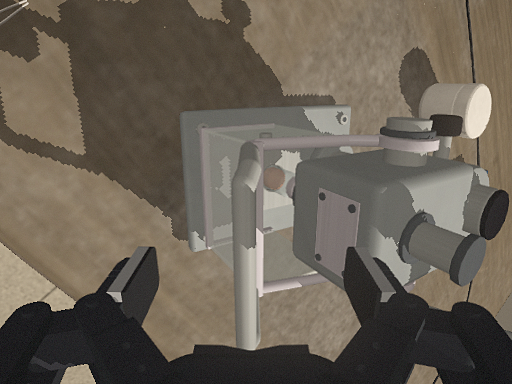

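The bar (x≈246) lies centred between the pads (155 and 347), with no contact. I'll close on it and swing the guard up, turning the tool with it.

```bash
python3 - <<'E'
from geo import *
def gp(deg): 
    return np.array([.022,0,.14])+R.from_euler("y",deg,degrees=True).apply([-.117,0,.01])
for g,e in((60,120),(60,110),(60,100)):
    q=arm.inverse_kinematics(*pose(gp(g),e)); print(e,None if q is None else np.round(q,2))
fingers.close(); print(arm.current_finger_gap(),Rc.inv().apply(arm.current_force()).round(1),arm.current_t())
for g in range(6,61,6):
    p,r=pose(gp(g),60+g)
    arm.movel(p,r,feed=.06)
    print(g,Rc.inv().apply(arm.current_force()).round(1),arm.current_moment().round(2),round(arm.current_finger_gap(),4),round(arm.current_t(),2))
arm.dwell(.4)
snap("wrist","w8"); snap("side","s8"); snap("scene","c8"); print(arm.current_t())
a=cv2.imread("pics/s8.png")[150:330,200:380]; b=cv2.imread("pics/c8.png")[120:300,240:420]
cv2.imwrite("pics/g8.png",cv2.resize(np.hstack([a,b]),None,fx=2.2,fy=2.2,interpolation=cv2.INTER_CUBIC))
E
```

```text
120 [-0.49  0.37  0.99  0.06  2.3   0.11]
110 [-0.49  0.23  1.12  0.04  2.14  0.11]
100 [-0.48  0.09  1.25  0.02  1.98  0.11]
0.007512767148914247 [-10.9  -0.1   1.9] 22.5333
6 [-10.5  -0.3  -0.6] [0.88 1.43 0.08] 0.0081 22.88
12 [-12.2   0.1  -0.2] [1.01 1.6  0.12] 0.0082 23.22
18 [-12.6   0.4   1.3] [0.97 1.56 0.08] 0.008 23.56
24 [-12.4   0.3   2.8] [0.95 1.59 0.07] 0.0079 23.9
30 [-10.8   0.4   3.8] [0.96 1.47 0.14] 0.0077 24.24
36 [-11.    0.4   3.7] [1.01 1.44 0.03] 0.0079 24.58
42 [-9.6  0.2  4.2] [0.96 1.33 0.  ] 0.0077 24.93
48 [-9.2  0.4  3.3] [0.96 1.17 0.06] 0.0084 25.27
54 [-7.3  1.8  3. ] [ 0.84  0.93 -0.04] 0.0076 25.61
60 [-6.7  3.   3.7] [ 0.84  0.78 -0.06] 0.0078 25.95
26.5
```

View pics/g8.png

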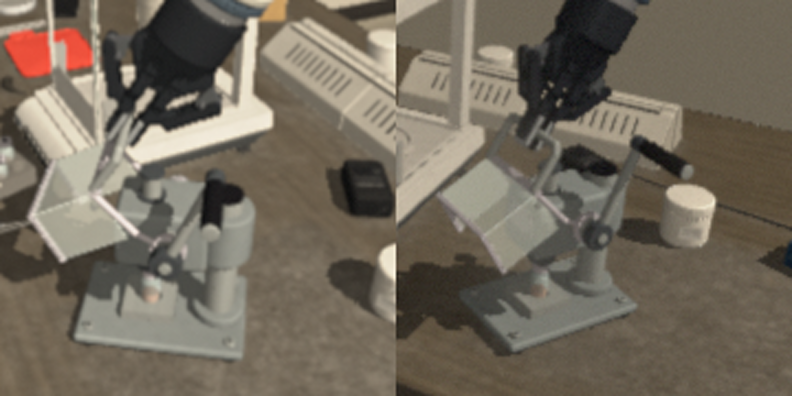

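View pics/w8.png

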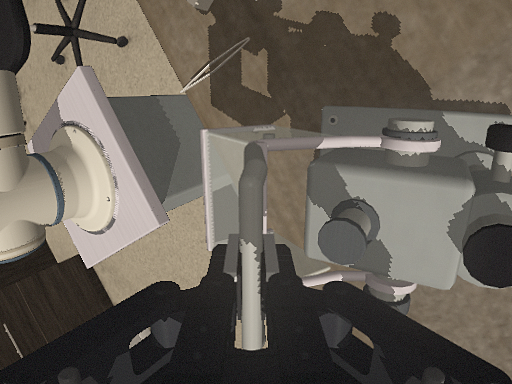

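The guard is open and held, the vial stands in its nest and the lever is at rest. I'll check the angle from the images.

```bash
python3 - <<'E'
import cv2
a=cv2.imread("pics/s8.png")[200:290,205:295]; b=cv2.imread("pics/c8.png")[165:255,255:345]
import numpy as np
cv2.imwrite("pics/g9.png",cv2.resize(np.hstack([a,b]),None,fx=4.4,fy=4.4,interpolation=cv2.INTER_CUBIC))
from geo import *; import pickle
c=pickle.load(open("cal.pkl","rb")); w=pickle.load(open("w8.pkl","rb"))
def G(deg,q): return o+Rc.apply(np.array([.022,0,.14])+R.from_euler("y",deg,degrees=True).apply(np.array(q)-[.022,0,.14]))
for d in(52,56,60,64,68):
    # bar +y corner, pane top corners, (pane bottom -y corner ~z .04)
    print(d,"w bar",proj(w,G(d,(-.095,.043,.15))).round(1),"scene bar",((proj(c["scene"],G(d,(-.095,.043,.15)))-[255,165])*4.4+[396,0]).round(0),"paneTop-y scene",((proj(c["scene"],G(d,(-.065,-.049,.11)))-[255,165])*4.4+[396,0]).round(0),"side",((proj(c["side"],G(d,(-.065,-.049,.11)))-[205,200])*4.4).round(0))
E
```

```text
52 w bar [232.5 169.2] scene bar [537.  53.] paneTop-y scene [604. 211.] side [153. 182.]
56 w bar [241.1 173.4] scene bar [549.  44.] paneTop-y scene [611. 201.] side [160. 174.]
60 w bar [251.8 177.8] scene bar [560.  36.] paneTop-y scene [618. 191.] side [168. 166.]
64 w bar [264.9 182.5] scene bar [572.  28.] paneTop-y scene [626. 181.] side [177. 159.]
68 w bar [280.6 187.3] scene bar [585.  21.] paneTop-y scene [634. 172.] side [186. 153.]
```

View pics/g9.png

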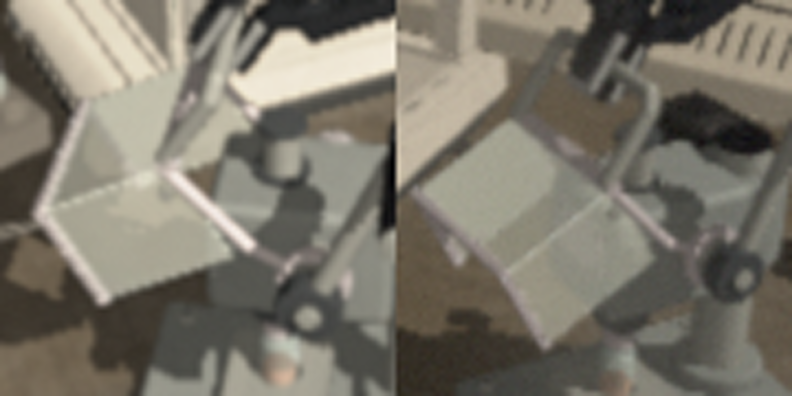

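All the views agree on 60° within about 2°: pane corner at (613,192) against (618,191) predicted, side corner at (165,167) against (168,166), and bar corner at about (567,37) against (560,36). I'm handing in.

```bash
python3 - <<'E'
from station import arm,close_job
print(arm.current_t(),arm.current_force(),arm.current_finger_gap(),abs(arm.current_dq()).max()); close_job()
E
```

```text
26.5 [-3.27132824  4.92270035  3.06647248] 0.007935311021287436 0.0016376372430219341
the job is handed in; nothing more can be done
```

The vial is crimped and the job is handed in at 26.5 s of the 51 s allowed, with the gripper still holding the guard open at 60 degrees. No verdict was reported, so this rests on my own checks.

- **Crimp stroke:** I pulled the lever down with the guard shut until it met the stop. The force at the handle rose from about 13.5 N to 23.5 N, and I held it there about 0.7 s.
- **Lever return:** I eased it back under grip at about 0.55 rad/s and released it only once the force reversed at the rest. The pictures show it at rest.
- **Guard:** I swung it up with the tool turning along with it. Scene, side and wrist views put the opening between about 59 and 62 degrees. The bar was still in the fingers with the arm at rest, with about 7 N read at the wrist.
- **Vial and other things:** The vial looks upright in its nest. I touched nothing else and felt no unexpected contact, but I did not re-measure the other things' positions.

**Disagreements:**
- The stop was felt at about 1.19 rad commanded rather than 1.15, which fits a few millimetres of position error or slack.
- The finger gap read about 2 mm less than the stated thickness of both the lever sleeve and the guard bar.
- I could not measure the force of the ram on the vial's cap. I infer it from reaching the stop.

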